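# Pulse the twist-lid spice grinder

## Task

Get the spice grinder going for a short pulse grind: first push its catch drawer fully home, then set the black lid into the collar through the two slots so that it is fully down, and turn it clockwise (seen from above) until its white pointer line stands at the red pulse mark, halfway to the lock. Do not let the lid reach the lock click; the lid springs back if let go, so the program finishes while the gripper is still holding the lid at the pulse mark. Leave the spice jar, the coasters and the card reader alone.

Things in the scene. Friction and masses are not known exactly. Their poses are not given: they have to be found in the camera images.
- grinder: Cream countertop spice grinder, fixed; housing 120 (x) by 124 (y) by 72 mm high, with an aluminium collar on top (104 mm outside diameter, top 90 mm above the counter). Origin: centre of its underside, on the collar's axis; x points from its front (drawer side) to its back, z up.
- mouth (a point): Centre of the collar's mouth, on its axis, level with its top rim. A ledge (6 mm thick, bore 72 mm) runs round inside but for two slots 26 mm wide, at the grinder's front (-x, beside a dark dot) and back (+x). The lid enters only with its lugs over these slots and comes to rest 16 mm below the rim, on a grey ring whose four small pins take the lugs.
- pulse_mark: Red line on the collar's rim, 8.5 by 3 mm, 40 degrees (0.70 rad) clockwise seen from above from the front slot. Origin: its middle, 47 mm from the collar's axis; x points radially outward. At 80 degrees from the slot, by two dark lines, sprung pins click the lid locked; their resistance begins at about 60 degrees.
- switch_ring (a joint): Turn of the grey ring under the lid, rad: 0 at rest, growing clockwise seen from above. The lid's lugs carry it along with 2 to 8 degrees of play; a spring turns ring and lid back (0.02 N m at rest, about 0.08 N m at the pulse mark; the click takes about 0.4 N m).
- catch_drawer (a joint): How far the catch drawer at the grinder's front stands out, m; 0 is fully home, a firm stop. It slides along the grinder's x axis with 1 to 2 N of friction and stays where it is left. Its front panel is 88 mm wide, 12 to 56 mm above the counter.
- drawer_pull (a point): Middle of the front face of the drawer's dark pull (44 mm wide, 10 mm high, 34 mm above the counter), which stands 14 mm out from the front panel; push here in the grinder's +x direction.
- lid_grip (a point): Black lid, upright on the counter: this point is on its axis, 46 mm above its underside, in its grip bar. The bar runs along the lid's x (70 mm long, 20 mm thick, 25 to 66 mm above the underside); pinch it across its thickness (y). The flange (95 mm across) has its top 20 mm below this point. Fully down in the collar this point is 120 mm above the counter.
- lid: The same lid, about 0.14 kg; origin at the centre of its underside, x along the grip bar, z up. At its foot a 68 mm round plug carries two lugs (20 mm wide, 6 mm high, reaching 41 mm from the axis), straight under the two ends of the bar, so the lid is the same after a half turn. A white pointer line marks each end of the bar.
- spice_jar_center (a point): Glass spice jar with a green cap, 46 mm across, 106 mm tall; its centre, 53 mm up. Bystander.
- coasters_center (a point): Stack of round cork coasters, 70 mm across, 19 mm high; its centre. Bystander.
- reader_center (a point): Black card reader with keys, 136 by 74 by 26 mm, lying flat; its centre. Bystander.
There are look-alikes about, which are no part of the job. What is shaped like the lid but purple is not meant.

How it is judged:
On the way, in this order (a step that is already met when the one before it is completed fails the run):
1. the catch drawer is fully home (value of joint catch_drawer below 0.004 m), for 0.2 s.
2. the lid is fully down in the collar, its lugs through the slots, not yet turned (z of lid in the frame of grinder between 0.071 and 0.0775 m and horizontal distance between lid and mouth below 0.005 m and angle between lid's own z axis and vertical below 0.07 rad and value of joint catch_drawer below 0.004 m and angle between the x axis of lid and the x axis of grinder, either way round below 0.25 rad), for 0.1 s.
At the end, for the whole second after the job is handed in: Drawer home within 4 mm; lid down (within 3.5 mm), upright and centred in the collar, turned clockwise so that its bar lies within 8 degrees of the pulse mark, the sprung ring carried along with it, and held still there by the fingers (value of joint catch_drawer below 0.004 m and z of lid in the frame of grinder between 0.071 and 0.0775 m and horizontal distance between lid and mouth below 0.005 m and angle between lid's own z axis and vertical below 0.07 rad and angle between the x axis of lid and the x axis of pulse_mark, either way round below 0.14 rad and value of joint switch_ring between 0.4 and 0.95 rad and contact force between the fingers and lid above 1 N and angular speed of lid below 0.15 rad/s); the arm keeps its last pose, push and grip.
It fails at once if the lid is turned on to the lock click (value of joint switch_ring above 1.12 rad).
It fails at once if the spice jar is knocked out of place (distance of spice_jar_center from where it was at the start of the episode above 0.03 m).
It fails at once if the stack of coasters is knocked out of place (distance of coasters_center from where it was at the start of the episode above 0.03 m).
It fails at once if the card reader is knocked out of place (distance of reader_center from where it was at the start of the episode above 0.03 m).
It also fails if it takes over 61 s, if anything falls off the work surface, if the arm or the gripper's body presses on something with over 40 N, if the wrist force passes 120 N, or if a joint passes its speed limit or range.

## Robot

A 6-joint arm with a two-finger parallel gripper is mounted at the origin on a cart in front of the work surface, level with it; the furniture and walls round the work are solid. World frame = base frame: x ahead of the robot, y to its left, z up, the work surface at z = 0. Lengths are in m, angles in rad, forces in N, time in s.
With the tool pointing down it reaches from about 0.425 to 0.95 m from the base axis. Payload 3.5 kg.
Tool frame: the origin (TCP) lies midway between the tips of the shut fingers; the grasp point (between the pads) lies 19 mm behind it; z points along the fingers, y is the direction in which the jaws open and shut (so a half turn about z gives the same grasp; the last joint's range is limited). The gripper opens to 85 mm and grips with 20 to 120 N. Pads are 22 mm wide; open, the fingers measure 114 mm over their backs; the gripper's body (76 mm by 85 mm) begins 54 mm behind the grasp point. The pads swing forward as they close: fully open they stand 13 mm farther back than shut.
Start: joints at [1.157, 0.286, 1.577, -0, 1.279, -0.15], TCP at [0.176, 0.652, 0.231] pointing down, gripper open.
Joint ranges: [-2.77, 2.77], [-0.9, 2.22], [0.21, 2.48], [-1.53, 4.67], [0.24, 2.81], [-2.84, 2.84]. Speed limits (rad/s): [2.79, 2.79, 3.14, 3.14, 3.14, 3.14].

## Interface

Orientations are given as a unit quaternion [x, y, z, w].
In Python, from cell import * gives the robot as it stands.
- The arm moves only by the tool send_rows, never from a script. Its argument "increments" is a list of rows, each a list of 7 numbers: the finger opening in m, from 0 to 0.0854, then the shift along the tool's x, y, z in m, then the turn, a rotation vector about the tool's x, y, z in rad. A call has 1 to 12 rows; each row shifts and turns the pose as measured when the row begins, along the tool's axes as they then stand; what a row does not reach is not made up. A row lasts 1/10 s, in which the tool goes at most 50 mm and 8.59 degrees, less where a joint would pass 70% of its speed; a pose out of reach is approached as far as the arm can. A call is refused whole if a number of a shift passes 0.05 or a number of a turn 0.15, either way. A call with a gripper value outside its range is refused whole. The fingers move at their own pace and stop on an object; the grip force is fixed at half the most. Time passes only in rows, so rows that do not move let the fingers close. It gives the time, the measured TCP pose, the force and the opening at its end, in the units of the state.
- get_state(): the state, without advancing time (a new reading comes with each control period).
- snapshot(name): name is "side" or "top"; returns (picture, depth): 480x640x3 uint8, red, green, blue; 480x640 float32, m along the optical axis (not along the pixel's ray), 0 where there is no reading.
- get_calibration(name): a dict with "fov_y" (degrees; the focal length in pixels is half the picture's height over the tangent of half this angle, whatever the lens; pixels are square), "cx", "cy" (the principal point, pixels), "world_from_camera" (4x4, takes a point from camera to world coordinates). Camera axes: x right, y down, z forward; pixel columns grow to the right and rows downward; lengths in m; the calibration is good to about 2 mm. A picture is of the moment at which its call begins. get_calibration takes no time and is no camera call.
- job_done(): hands the job in, once; it reports no verdict.
The state is a dict: "time": time; "joint_positions": joint angles; "dq": joint speeds; "effort": joint torques, N m; "tcp_pos": TCP position; "tool_rot": TCP orientation; "ft_force": force on the tool from outside, world axes, zero at the start; "torque": the same for the moment, N m; "gripper_width": opening from 0.0 (shut) to 1.0 (fully open).
Only numpy, scipy, OpenCV 4.12 (cv2) and the standard library are available. Lean on these libraries where they do the work, as an engineer would, in place of code of your own. Each camera call takes 0.05 s, during which the arm holds its last target. There are 200 camera calls.

## Working session

There is one attempt and no reset: what is moved stays moved. The work goes in short steps, Python scripts to look and compute and a tool call to move; the robot and the scene stay as the last step left them, time stands still between calls to the robot, and variables do not carry over. Pictures are saved under pics/ and viewed, about 8 in all and at most 12, crops included, and the job is handed in when it is done.

Besides the shell and the picture viewer there is one more tool, called after "Call:" by a JSON object that holds its "name" and its "arguments". send_rows: Moves the arm, as the interface text tells. Its arguments: {"type":"object","properties":{"increments":{"type":"array"}},"required":["increments"]}

```bash
mkdir -p pics && ls
python3 - <<'E'
from cell import *
import cv2, numpy as np
print(get_state())
for n in("top","side"):
    p,d=snapshot(n); cv2.imwrite(f"pics/{n}0.png",p[:,:,::-1]); np.save(f"pics/{n}0.npy",d)
    print(n,get_calibration(n))
E
```

```text
pics
{'time': 0.0, 'joint_positions': array([ 1.15700387e+00,  2.87226642e-01,  1.57818660e+00, -2.50827869e-05,
        1.27860124e+00, -1.49972974e-01]), 'dq': array([-0.00066031,  0.00139766,  0.00075086,  0.00158897,  0.00238722,
        0.000594  ]), 'effort': array([ 4.82591690e-05, -4.05978119e+01, -2.92628056e+01, -1.31776492e-04,
        5.74883787e-03,  1.49224104e-05]), 'tcp_pos': array([0.1757097 , 0.65104275, 0.22990133]), 'tool_rot': array([ 1.31523839e-01,  9.91312268e-01, -1.16646443e-03, -3.25302184e-04]), 'ft_force': array([-0.20514709, -0.3142633 ,  0.59053237]), 'torque': array([ 0.04095694, -0.00505672,  0.01712689]), 'gripper_width': 0.9976728284312225}
top {'fov_y': 50.76954799391125, 'cx': 326.74081350187873, 'cy': 242.70336362690756, 'world_from_camera': array([[-8.92197877e-03, -9.88244763e-01,  1.52619421e-01,
         4.44519652e-01],
       [-9.99960196e-01,  8.82733512e-03, -1.29771131e-03,
         1.09091090e-01],
       [-6.47663701e-05, -1.52624924e-01, -9.88284184e-01,
         1.08806307e+00],
       [ 0.00000000e+00,  0.00000000e+00,  0.00000000e+00,
         1.00000000e+00]])}
side {'fov_y': 54.65960701623864, 'cx': 322.6138612477932, 'cy': 237.7580093625206, 'world_from_camera': array([[ 0.90699835, -0.16932585,  0.38559402,  0.16580016],
       [-0.42097669, -0.33950446,  0.84113932, -0.89288227],
       [-0.01151574, -0.92523807, -0.37921222,  0.54402101],
       [ 0.        ,  0.        ,  0.        ,  1.        ]])}
```

View pics/top0.png

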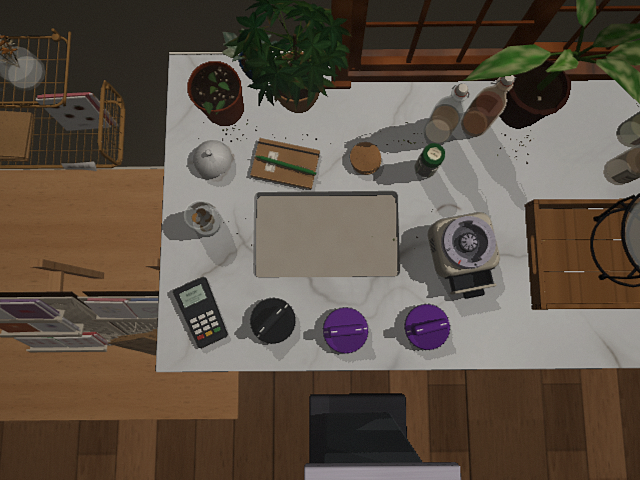

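View pics/side0.png

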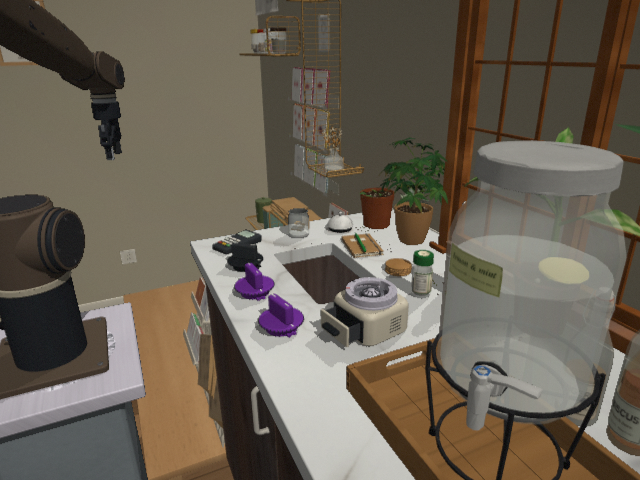

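The top view shows the black lid at (272,321), with purple look-alikes at (346,330) and (427,326). Other dark things are the card reader at (200,312) and the robot base at (355,430). The grinder is at (465,245), with its drawer out toward (472,285). I choose the black lid and check it in a close crop together with the grinder.

```bash
cat > h.py <<'E'
from cell import *
import cv2, numpy as np
from scipy.spatial.transform import Rotation as R
def cloud(name, d):
    c=get_calibration(name); f=240/np.tan(np.radians(c["fov_y"]/2))
    v,u=np.mgrid[0:480,0:640]
    P=np.stack([(u-c["cx"])/f*d,(v-c["cy"])/f*d,d,np.ones_like(d)],-1)@c["world_from_camera"].T
    P=P[...,:3]; P[d<=0]=np.nan; return P
def proj(name,p):
    c=get_calibration(name); f=240/np.tan(np.radians(c["fov_y"]/2))
    q=np.linalg.inv(c["world_from_camera"])@np.append(p,1)
    return f*q[0]/q[2]+c["cx"],f*q[1]/q[2]+c["cy"]
def ray(name,u,v,z):
    c=get_calibration(name); f=240/np.tan(np.radians(c["fov_y"]/2)); T=c["world_from_camera"]
    r=T[:3,:3]@[(u-c["cx"])/f,(v-c["cy"])/f,1]; o=T[:3,3]
    return o+r*(z-o[2])/r[2]
E
python3 - <<'E'
from h import *
p=cv2.imread("pics/top0.png"); P=cloud("top",np.load("pics/top0.npy"))
a=p[285:357,228:324]; b=p[195:309,408:522]
cv2.imwrite("pics/crop1.png",np.hstack([cv2.resize(a,(640*48//80,400*72//100),interpolation=2)[:288,:384],cv2.resize(b[:,:],(400,400),interpolation=2)[:288+0]]) if 0 else np.vstack([cv2.resize(a,(480,360),interpolation=2)]) )
L=cv2.resize(a,(384,288),interpolation=2); G=cv2.resize(b,(456,456),interpolation=2)
L=np.vstack([L,np.zeros((168,384,3),np.uint8)]); cv2.imwrite("pics/crop1.png",np.hstack([L[:,:340],G]))
def reg(u0,u1,v0,v1,z0,z1):
    Q=P[v0:v1,u0:u1].reshape(-1,3); Q=Q[(Q[:,2]>z0)&(Q[:,2]<z1)]; return Q
for nm,r in dict(lid=(228,324,285,357),grinder=(408,522,195,309)).items():
    Q=reg(*r,0.005,.2); print(nm,len(Q),np.histogram(Q[:,2],bins=np.arange(0,.13,.006)))
print("table",np.nanmedian(P[340:355,240:320,2]))
Q=reg(228,324,285,357,.05,.1); c,s,_=cv2.minAreaRect(Q[:,:2].astype(np.float32)*1000); print("bar",c,s,_,np.median(Q[:,2]),len(Q))
Q=reg(228,324,285,357,.017,.035); print("flange",cv2.minEnclosingCircle(Q[:,:2].astype(np.float32)*1000))
Q=reg(408,522,195,309,.08,.1); print("collar",cv2.minEnclosingCircle(Q[:,:2].astype(np.float32)*1000),np.median(Q[:,2]))
Q=reg(408,522,195,309,.06,.1); print("housing",cv2.minAreaRect(Q[:,:2].astype(np.float32)*1000))
Q=reg(408,522,195,309,.02,.1); print("all",cv2.minAreaRect(Q[:,:2].astype(np.float32)*1000))
E
```

```text
lid 1649 (array([ 14,   1,   0, 449, 795,  18,   8,   2,  10,  19, 219, 114,   0,
         0,   0,   0,   0,   0,   0,   0,   0]), array([0.   , 0.006, 0.012, 0.018, 0.024, 0.03 , 0.036, 0.042, 0.048,
       0.054, 0.06 , 0.066, 0.072, 0.078, 0.084, 0.09 , 0.096, 0.102,
       0.108, 0.114, 0.12 , 0.126]))
grinder 4742 (array([ 42,  31,  95, 421, 132,  86, 177,  81, 153, 179, 184, 795, 944,
       167, 780, 475,   0,   0,   0,   0,   0]), array([0.   , 0.006, 0.012, 0.018, 0.024, 0.03 , 0.036, 0.042, 0.048,
       0.054, 0.06 , 0.066, 0.072, 0.078, 0.084, 0.09 , 0.096, 0.102,
       0.108, 0.114, 0.12 , 0.126]))
table -0.0002799081131517056
bar (447.5950622558594, 222.35150146484375) (20.359342575073242, 68.92051696777344) 46.74203109741211 0.06468660143624583 360
flange ((435.73388671875, 193.07440185546875), 79.0765380859375)
collar ((599.712890625, -177.08074951171875), 52.62348556518555) 0.08914880922228086
housing ((583.7037353515625, -179.02174377441406), (152.50469970703125, 122.4900131225586), 10.058960914611816)
all ((561.33935546875, -169.42440795898438), (148.9158172607422, 223.1292724609375), 76.97213745117188)
```

View pics/crop1.png

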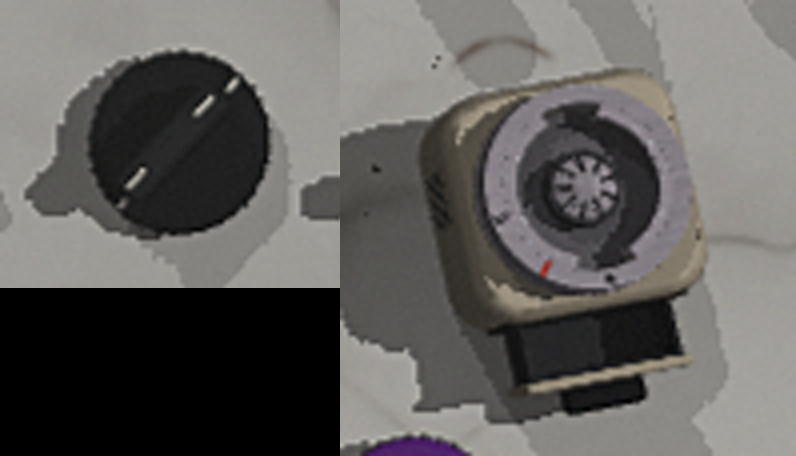

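The left crop confirms the black lid, with white pointer dashes running along a bar from lower-left to upper-right. The right crop shows the grinder with the red mark near full-image pixel (459.5,262), the dark dot near (476,264.5), and the drawer pulled out with its dark pull near (474,295). Next I measure these precisely.

Run:
```python
from h import *
p=cv2.imread("pics/top0.png"); P=cloud("top",np.load("pics/top0.npy"))
Ps=cloud("side",np.load("pics/side0.npy"))
deg=lambda v:np.degrees(np.arctan2(v[1],v[0]))
# collar: red + dot + circle fit on rim points
def circ(Q):
    A=np.c_[Q[:,:2],np.ones(len(Q))]; s=np.linalg.lstsq(A,(Q[:,:2]**2).sum(1),rcond=None)[0]; c=s[:2]/2; return c,np.sqrt(s[2]+c@c)
for nm,PP,r in(("top",P,(408,522,195,309)),("side",Ps,(320,420,265,360))):
    u0,u1,v0,v1=r; Q=PP[v0:v1,u0:u1].reshape(-1,3); Q=Q[(Q[:,2]>.084)&(Q[:,2]<.098)]
    m=np.zeros((400,400),np.uint8); o=Q[:,:2].mean(0)-.1
    h=cv2.convexHull(Q[:,:2].astype(np.float32))[:,0]
    print(nm,len(Q),"encl",cv2.minEnclosingCircle(Q[:,:2].astype(np.float32)),"fit",circ(h),"z",np.median(Q[:,2]))
b,g,r=[p[:,:,i].astype(int) for i in range(3)]
m=np.zeros(b.shape,bool); m[240:280,440:500]=True
v,u=np.where(m&(r>1.4*g)&(r>1.4*b)&(r>100)); red=ray("top",u.mean(),v.mean(),.09); print("red",len(u),u.mean(),v.mean(),red)
dot=ray("top",475.7,264.4,.09); print("dot",dot)
for c in([.5997,-.1771],):
    print("red angle",deg(red[:2]-c),np.hypot(*(red[:2]-c)),"dot angle",deg(dot[:2]-c),np.hypot(*(dot[:2]-c)))
# drawer front panel / pull from top: points z .04-.06 front
for nm,PP,rr in(("top",P,(440,520,255,309)),("side",Ps,(300,420,265,360))):
  Q=PP[rr[2]:rr[3],rr[0]:rr[1]].reshape(-1,3)
  for yaw in(10,12.5,14):
    ax=np.array([np.cos(np.radians(yaw)),np.sin(np.radians(yaw))]); ay=np.array([-ax[1],ax[0]])
    l=np.c_[(Q[:,:2]-[.5997,-.1771])@ax,(Q[:,:2]-[.5997,-.1771])@ay,Q[:,2]]
    k=l[(l[:,0]<-.07)&(abs(l[:,1])<.06)&(l[:,2]>.015)&(l[:,2]<.065)]
    pan=k[(k[:,2]>.052)]; pul=k[(k[:,2]>.028)&(k[:,2]<.045)]
    print(nm,yaw,"panel x",np.percentile(pan[:,0],[2,50,98]),"y",pan[:,1].min(),pan[:,1].max(),"pull x",np.percentile(pul[:,0],[1,5]), "slope",np.degrees(np.polyfit(pan[:,1],pan[:,0],1)[0]) )
# lid
for nm,PP,rr in(("top",P,(228,324,285,357)),("side",Ps,(215,270,225,275))):
    Q=PP[rr[2]:rr[3],rr[0]:rr[1]].reshape(-1,3); B=Q[(Q[:,2]>.0615)&(Q[:,2]<.075)]
    F=Q[(Q[:,2]>.019)&(Q[:,2]<.033)]
    if len(B)>5: print(nm,"bar",len(B),cv2.minAreaRect(B[:,:2].astype(np.float32)),"flange",circ(cv2.convexHull(F[:,:2].astype(np.float32))[:,0]))
```

```text
top 1255 encl ((0.5997101664543152, -0.17708121240139008), 0.05272252485156059) fit (array([ 0.5998238 , -0.17697102]), np.float64(0.051937906385877274)) z 0.08933370576645983
side 869 encl ((0.6526384353637695, -0.15278741717338562), 0.11199067533016205) fit (array([ 0.64770258, -0.16110357]), np.float64(0.08965377100769219)) z 0.09041802760411094
red 8 459.0 261.5 [ 0.55854693 -0.15444063  0.09      ]
dot [ 0.55246629 -0.18728072  0.09      ]
red angle 151.16229467235684 0.046978959685657205 dot angle -167.83659100262713 0.04831842530715811
top 10 panel x [-0.09574787 -0.09240555 -0.08253058] y -0.04258742965037923 0.04353694515947186 pull x [-0.10957823 -0.10873472] slope -0.7650418968646885
top 12.5 panel x [-0.09641524 -0.09227759 -0.08065071] y -0.03850142990138677 0.04756852465350617 pull x [-0.10953145 -0.10861835] slope 1.1570701358712152
top 14 panel x [-0.0970012  -0.09217669 -0.08119378] y -0.03601414724940864 0.04994449279790098 pull x [-0.10961667 -0.10842884] slope 2.62822291022126
side 10 panel x [-0.09679073 -0.09414308 -0.07373982] y -0.04521046645876278 0.04086247001000117 pull x [-0.1104696  -0.10947213] slope 0.33282674408679497
side 12.5 panel x [-0.0975072  -0.09418789 -0.07221031] y -0.04101928284011845 0.044956593995275254 pull x [-0.11069448 -0.10936195] slope 1.351209136514334
side 14 panel x [-0.09835918 -0.09386866 -0.07247558] y -0.038466576087382444 0.04737248339060859 pull x [-0.11070161 -0.10927458] slope 2.3278438135989483
top bar 321 ((0.4476335644721985, 0.22208170592784882), (0.019651636481285095, 0.06849464774131775), 46.74241638183594) flange (array([0.44102884, 0.19247611]), np.float64(0.0687246744142528))
side bar 221 ((0.444875568151474, 0.1397780478000641), (0.20944932103157043, 0.0584036223590374), 89.0366439819336) flange (array([0.4694493 , 0.29714968]), np.float64(0.1126349441167629))
```

Call:
{"name": "send_rows", "arguments": {"increments": [[0,0,0,0,0,0,-0.15],[0,0,0,0,0,0,-0.15],[0,0,0,0,0,0,-0.15],[0,-0.02,-0.04,0,0,0,0],[0,-0.02,-0.04,0,0,0,0],[0,-0.02,-0.04,0,0,0,0],[0,-0.02,-0.04,0,0,0,0],[0,-0.02,-0.04,0,0,0,0],[0,-0.02,-0.04,0,0,0,0],[0,-0.02,-0.04,0,0,0,0],[0,-0.02,-0.04,0,0,0,0],[0,-0.02,-0.04,0,0,0,0]]}}

```text
time: 1.3
tcp_pos: [0.4247, 0.3229, 0.2225]
tool_rot: [-0.103, 0.995, -0.005, -0.005]
ft_force: [1.3, 0.4, 0.0]
gripper_width: -0.002
```

Call:
{"name": "send_rows", "arguments": {"increments": [[0,0.007,-0.048,0,0,0,0],[0,0.007,-0.048,0,0,0,0],[0,0.007,-0.048,0,0,0,0],[0,0.007,-0.048,0,0,0,0],[0,0.007,-0.048,0,0,0,0],[0,0.007,-0.048,0,0,0,0],[0,0.007,-0.048,0,0,0,0],[0,0.007,-0.048,0,0,0,0],[0,0.007,-0.048,0,0,0,0],[0,0.007,-0.048,0,0,0,0],[0,0.007,-0.048,0,0,0,0],[0,0,0,0,0,0,0]]}}

```text
time: 2.5
tcp_pos: [0.4546, -0.2314, 0.2248]
tool_rot: [-0.1, 0.995, -0.006, -0.005]
ft_force: [-0.5, -0.2, 0.2]
gripper_width: 0.001
```

```bash
cat >> h.py <<'E'
G=np.array([.5997,-.1771]); GY=10.8
def plan(x,y,z,yaw_y,note=""):
    """shift in tool axes as it stands, and turn to the upright tool with tool y at yaw_y deg (mod 180)"""
    s=get_state(); r=R.from_quat(s["tool_rot"]); M=r.as_matrix(); p=np.array(s["tcp_pos"])
    cur=np.degrees(np.arctan2(M[1,1],M[0,1])); d=(yaw_y-cur+90)%180-90
    a=np.radians(cur+d); T=np.array([[-np.sin(a),np.cos(a),0],[np.cos(a),np.sin(a),0],[0,0,-1]]).T
    sh=np.array([x,y,z])-p
    print(note,"t",round(s["time"],2),"pos",p.round(4),"yaw_y",cur.round(2),"shift tool",(M.T@sh).round(4),"after turn",(T.T@sh).round(4),"turn",(r.inv()*R.from_matrix(T)).as_rotvec().round(4),"F",np.round(s["ft_force"],1),"w",round(s["gripper_width"],3))
def grx(xl,yl=0):
    a=np.radians(GY); return G+xl*np.array([np.cos(a),np.sin(a)])+yl*np.array([-np.sin(a),np.cos(a)])
E
python3 -c "
from h import *
plan(*grx(-.150),.025,100.8)"
```

```text
t 2.5 pos [ 0.4546 -0.2314  0.2248] yaw_y 101.5 shift tool [-0.0053  0.0281  0.1995] after turn [-0.0027  0.0261  0.1998] turn [-0.0103 -0.0113  0.0122] F [-0.5 -0.2  0.2] w 0.001
```

Call:
{"name": "send_rows", "arguments": {"increments": [[0,0,0,0,-0.0103,-0.0113,0.0122],[0,-0.0027,0.0261,0.01,0,0,0],[0,0,0,0.04,0,0,0],[0,0,0,0.04,0,0,0],[0,0,0,0.04,0,0,0],[0,0,0,0.04,0,0,0],[0,0,0,0.02,0,0,0],[0,0,0,0,0,0,0]]}}

```text
time: 3.3
tcp_pos: [0.453, -0.1971, 0.0299]
tool_rot: [-0.095, 0.995, 0.002, 0.003]
ft_force: [0.4, 0.7, 0.1]
gripper_width: 0.002
```

```bash
python3 -c "
from h import *
plan(*grx(-.150),.025,100.8)"
```

```text
t 3.3 pos [ 0.453  -0.1971  0.0299] yaw_y 100.89 shift tool [ 0.0022 -0.0079  0.0049] after turn [ 0.0021 -0.0079  0.0049] turn [0.003  0.0057 0.0016] F [0.4 0.7 0.1] w 0.002
```

Call:
{"name": "send_rows", "arguments": {"increments": [[0,0.002,-0.008,0.005,0.003,0.006,0.002],[0,-0.012,0,0,0,0,0],[0,-0.012,0,0,0,0,0],[0,-0.008,0,0,0,0,0],[0,-0.008,0,0,0,0,0],[0,-0.008,0,0,0,0,0],[0,-0.008,0,0,0,0,0],[0,-0.006,0,0,0,0,0]]}}

```text
time: 4.1
tcp_pos: [0.5104, -0.1947, 0.0292]
tool_rot: [-0.1, 0.995, -0.001, -0.015]
ft_force: [-30.0, -11.0, 20.5]
gripper_width: -0.002
```

```bash
python3 -c "
from h import *
plan(*grx(-.087),.025,100.8)"
```

```text
t 4.1 pos [ 0.5104 -0.1947  0.0292] yaw_y 101.48 shift tool [-0.0042  0.0005  0.0041] after turn [-0.004   0.0006  0.0042] turn [ 0.0005 -0.0292  0.0119] F [-30.  -11.   20.5] w -0.002
```

Call:
{"name": "send_rows", "arguments": {"increments": [[0,0.003,0,0,0,-0.015,0],[0,0.02,0,0,0,0,0],[0,0.03,0,0,0,0,0],[0,0,0,-0.04,0,0,0],[0,0,0,-0.04,0,0,0],[0.0854,0,0,-0.04,0,0,0],[0.0854,0,0.048,-0.01,0,0,0.15],[0.0854,0,0.048,0,0,0,0.15],[0.0854,0,0.048,0,0,0,0.15],[0.0854,0,0.048,0,0,0,0.15],[0.0854,0,0.04,0,0,0,0.15],[0.0854,0,0,0,0,0,0.15]]}}

```text
time: 5.3
tcp_pos: [0.4843, 0.0079, 0.1736]
tool_rot: [0.314, 0.949, -0.0, 0.008]
ft_force: [0.1, -1.4, -0.4]
gripper_width: 1.0
```

Run:
```python
from h import *
p,d=snapshot("top"); q,e=snapshot("side"); cv2.imwrite("pics/top1.png",p[:,:,::-1]);P=cloud("top",d);Ps=cloud("side",e)
a=np.radians(GY); ax=np.array([np.cos(a),np.sin(a)]); ay=np.array([-ax[1],ax[0]])
for nm,PP,rr in(("top",P,(440,520,255,309)),("side",Ps,(300,420,265,360))):
    Q=PP[rr[2]:rr[3],rr[0]:rr[1]].reshape(-1,3)
    l=np.c_[(Q[:,:2]-G)@ax,(Q[:,:2]-G)@ay,Q[:,2]]
    k=l[(l[:,0]<-.05)&(l[:,0]>-.15)&(abs(l[:,1])<.06)&(l[:,2]>.015)&(l[:,2]<.065)]
    pan=k[(k[:,2]>.046)&(k[:,2]<.056)]; pul=k[(k[:,2]>.028)&(k[:,2]<.042)]
    print(nm,"panel x",np.percentile(pan[:,0],[2,50,98]),"pull x",np.percentile(pul[:,0],[1,5]),len(pul))
cv2.imwrite("pics/crop2.png",np.hstack([cv2.resize(p[195:309,408:522,::-1],(400,400)),cv2.resize(q[270:350,310:420,::-1],(400,400))]))
plan(.4476,.2221,.13,46.74)
```

```text
top panel x [-0.06545121 -0.06295053 -0.05987528] pull x [-0.07902924 -0.07854023] 144
side panel x [-0.06678274 -0.06452622 -0.05117371] pull x [-0.08035403 -0.07916006] 291
 t 5.4 pos [0.4837 0.0056 0.1732] yaw_y 53.61 shift tool [0.1581 0.1527 0.0413] after turn [0.1746 0.1329 0.0432] turn [0.0035 0.0146 0.1199] F [ 0.7 -0.3 -0.2] w 1.004
```

View pics/crop2.png

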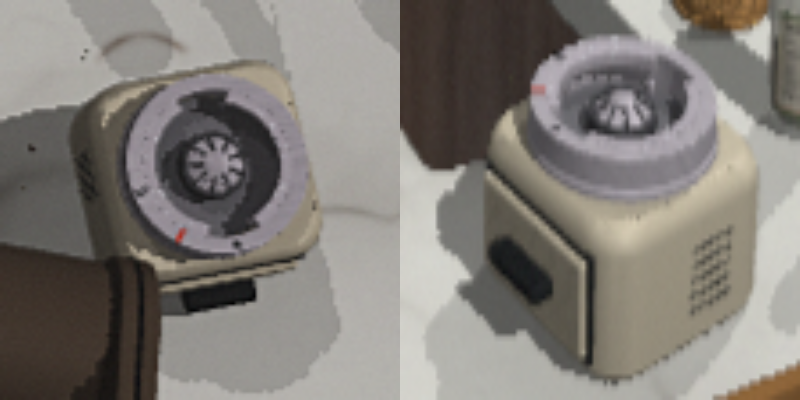

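The drawer panel now sits against the housing, with the front at −0.065 and the pull at −0.079. The 32 N reading shows it reached its firm stop. Now I go to the lid.

Call:
{"name": "send_rows", "arguments": {"increments": [[0.0854,0,0,0,0.0035,0.0146,0.12],[0.0854,0.035,0.0266,0,0,0,0],[0.0854,0.035,0.0266,0,0,0,0],[0.0854,0.035,0.0266,0,0,0,0],[0.0854,0.035,0.0266,0,0,0,0],[0.0854,0.035,0.0266,0,0,0,0],[0.0854,0,0,0,0,0,0]]}}

```text
time: 6.1
tcp_pos: [0.4513, 0.2254, 0.1764]
tool_rot: [0.365, 0.931, 0.004, 0.005]
ft_force: [-0.6, -0.7, -0.3]
gripper_width: 1.002
```

```bash
python3 -c "
from h import *
plan(.4476,.2221,.028,46.74)"
```

```text
t 6.1 pos [0.4513 0.2254 0.1764] yaw_y 47.13 shift tool [ 0.0014 -0.0065  0.1484] after turn [ 0.0004 -0.005   0.1484] turn [0.0104 0.0066 0.0069] F [-0.6 -0.7 -0.3] w 1.002
```

Call:
{"name": "send_rows", "arguments": {"increments": [[0.0854,0,-0.005,0,0.0104,0.0066,0.007],[0.0854,0,0,0.035,0,0,0],[0.0854,0,0,0.035,0,0,0],[0.0854,0,0,0.03,0,0,0],[0.0854,0,0,0,0,0,0]]}}

```text
time: 6.6
tcp_pos: [0.4523, 0.2169, 0.0768]
tool_rot: [0.368, 0.93, 0.001, 0.003]
ft_force: [-1.0, -0.4, 0.4]
gripper_width: 1.003
```

```bash
python3 -c "
from h import *
plan(.4476,.2221,.028,46.74)"
```

```text
t 6.6 pos [0.4523 0.2169 0.0768] yaw_y 46.87 shift tool [0.0071 0.0003 0.0488] after turn [0.0069 0.0005 0.0488] turn [0.0048 0.0041 0.0022] F [-1.  -0.4  0.4] w 1.003
```

Call:
{"name": "send_rows", "arguments": {"increments": [[0.0854,0.007,0,0.015,0.005,0.004,0.002],[0.0854,0,0,0.015,0,0,0],[0.0854,0,0,0.01,0,0,0],[0.0854,0,0,0,0,0,0]]}}

```text
time: 7.0
tcp_pos: [0.4506, 0.2198, 0.0384]
tool_rot: [0.37, 0.929, 0.001, 0.002]
ft_force: [0.6, 0.1, 1.0]
gripper_width: 1.0
```

```bash
python3 -c "
from h import *
plan(.4476,.2221,.028,46.74)"
```

```text
t 7.0 pos [0.4506 0.2198 0.0384] yaw_y 46.51 shift tool [ 0.0038 -0.0004  0.0104] after turn [ 0.0038 -0.0004  0.0104] turn [ 0.0041  0.0026 -0.004 ] F [0.6 0.1 1. ] w 1.0
```

Call:
{"name": "send_rows", "arguments": {"increments": [[0.0854,0.004,0,0.005,0.004,0.003,-0.004],[0.0854,0.001,0,0.004,0,0,0],[0.0854,0,0,0,0,0,0],[0.01,0,0,0,0,0,0],[0.01,0,0,0,0,0,0],[0.01,0,0,0,0,0,0],[0.01,0,0,0,0,0,0],[0.01,0,0,0,0,0,0],[0.01,0,0,0,0,0,0],[0.01,0,0,0,0,0,0]]}}

```text
time: 8.0
tcp_pos: [0.4495, 0.2244, 0.0324]
tool_rot: [0.368, 0.93, 0.002, 0.002]
ft_force: [0.6, 0.6, -0.1]
gripper_width: 0.227
```

```bash
python3 -c "
from h import *
plan(.4476,.2221,.028,46.74)
for n in 'top','side':
    p,d=snapshot(n); cv2.imwrite(f'pics/{n}3.png',p[:,:,::-1])
plan(.4476,.2221,.028,46.74)
u,v=map(int,proj('side',[.4476,.2221,.04])); cv2.imwrite('pics/crop3.png',cv2.resize(p[v-50:v+30,u-50:u+50,::-1],(800,600)))
"
```

```text
t 8.0 pos [0.4495 0.2244 0.0324] yaw_y 46.79 shift tool [-0.0002 -0.003   0.0044] after turn [-0.0002 -0.003   0.0044] turn [0.0056 0.0028 0.0009] F [ 0.6  0.6 -0.1] w 0.227
 t 8.1 pos [0.4495 0.2244 0.0324] yaw_y 46.8 shift tool [-0.0002 -0.003   0.0044] after turn [-0.0002 -0.003   0.0044] turn [0.0055 0.0028 0.001 ] F [ 0.2 -0.7 -1.2] w 0.228
```

View pics/crop3.png

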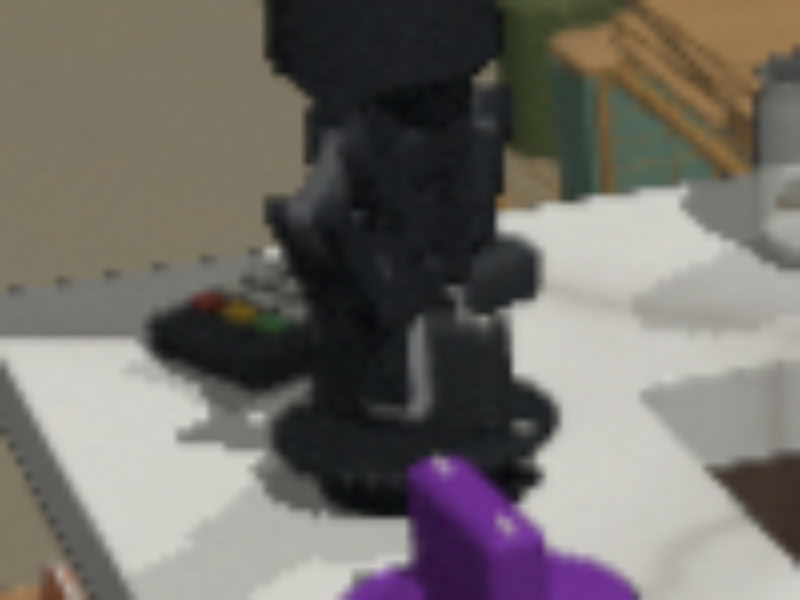

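The view shows the gripper holding the black lid's bar just above the flange, and the 19.4 mm opening matches the bar's thickness. The card reader beside it is untouched. Next I lift and turn.

Call:
{"name": "send_rows", "arguments": {"increments": [[0.01,0,0,-0.01,0,0,0],[0.01,0,0,-0.04,0,0,0],[0.01,0,0,-0.04,0,0,0],[0.01,0,0,-0.04,0,0,0],[0.01,0,0,-0.03,0,0,-0.13],[0.01,0,0,0,0,0,-0.13],[0.01,0,0,0,0,0,-0.13],[0.01,0,0,0,0,0,-0.13],[0.01,0,0,0,0,0,-0.13],[0.01,0,0,0,0,0,-0.13],[0.01,0,0,0,0,0,-0.13],[0.01,0,0,0,0,0,0]]}}

```text
time: 9.3
tcp_pos: [0.4469, 0.2238, 0.206]
tool_rot: [-0.096, 0.995, 0.001, 0.005]
ft_force: [-0.4, 0.1, -1.2]
gripper_width: 0.223
```

```bash
python3 -c "
from h import *
plan(*G,.19,100.8)"
```

```text
t 9.3 pos [0.4469 0.2238 0.206 ] yaw_y 101.04 shift tool [-0.0731 -0.4228  0.016 ] after turn [-0.075  -0.4225  0.016 ] turn [0.0014 0.0092 0.0041] F [-0.4  0.1 -1.2] w 0.223
```

Call:
{"name": "send_rows", "arguments": {"increments": [[0.01,0,0,0,0.001,0.009,0.004],[0.01,-0.0075,-0.042,0,0,0,0],[0.01,-0.0075,-0.042,0,0,0,0],[0.01,-0.0075,-0.042,0,0,0,0],[0.01,-0.0075,-0.042,0,0,0,0],[0.01,-0.0075,-0.042,0,0,0,0],[0.01,-0.0075,-0.042,0,0,0,0],[0.01,-0.0075,-0.042,0,0,0,0],[0.01,-0.0075,-0.042,0,0,0,0],[0.01,-0.0075,-0.042,0,0,0,0],[0.01,-0.0075,-0.042,0,0,0,0],[0.01,0,0,0,0,0,0]]}}

```text
time: 10.5
tcp_pos: [0.5994, -0.1911, 0.2076]
tool_rot: [-0.081, 0.997, 0.001, 0.0]
ft_force: [-0.1, 0.9, -1.5]
gripper_width: 0.225
```

```bash
python3 -c "
from h import *
plan(*G,.16,100.8)"
```

```text
t 10.5 pos [ 0.5994 -0.1911  0.2076] yaw_y 99.25 shift tool [-0.0025  0.0137  0.0476] after turn [-0.0029  0.0137  0.0476] turn [ 0.0016  0.0008 -0.0271] F [-0.1  0.9 -1.5] w 0.225
```

Call:
{"name": "send_rows", "arguments": {"increments": [[0.01,0,0,0,0.0016,0.001,-0.027],[0.01,-0.003,0.0137,0.02,0,0,0],[0.01,0,0,0.025,0,0,0],[0.01,0,0,0.02,0,0,0],[0.01,0,0,0,0,0,0],[0.01,0,0,0,0,0,0]]}}

```text
time: 11.1
tcp_pos: [0.5994, -0.1727, 0.1423]
tool_rot: [-0.094, 0.996, 0.001, -0.0]
ft_force: [-0.0, 0.8, -0.6]
gripper_width: 0.225
```

Run:
```python
from h import *
plan(*G,.107,100.8)
p,d=snapshot("top"); q,e=snapshot("side"); P=cloud("top",d);Ps=cloud("side",e)
s=get_state(); t=np.array(s["tcp_pos"])
cv2.imwrite("pics/crop4.png",np.hstack([cv2.resize(p[195:309,408:522,::-1],(400,400)),cv2.resize(q[250:350,310:420,::-1],(400,400))]))
zb=t[2]-.0324
for nm,PP in(("top",P),("side",Ps)):
    Q=PP.reshape(-1,3); Q=Q[np.hypot(Q[:,0]-t[0],Q[:,1]-t[1])<.06]
    F=Q[(Q[:,2]>zb+.022)&(Q[:,2]<zb+.03)]
    # fit fixed-radius circle through hull outer points
    h=cv2.convexHull(F[:,:2].astype(np.float32))[:,0]; r=np.hypot(*(h-t[:2]).T); h=h[r>.04]
    from scipy.optimize import least_squares
    f=lambda c:np.hypot(h[:,0]-c[0],h[:,1]-c[1])-.0475
    o=least_squares(f,t[:2],loss="soft_l1",f_scale=.001); print(nm,len(F),len(h),"flange c",o.x.round(4),"res",np.abs(o.fun).mean().round(4),"zmed",np.median(F[:,2]),"hull r",r.round(3)[::3])
```

```text
t 11.1 pos [ 0.5994 -0.1727  0.1423] yaw_y 100.84 shift tool [ 0.0005 -0.0045  0.0353] after turn [ 0.0005 -0.0044  0.0353] turn [ 0.0012 -0.0005  0.0007] F [-0.   0.8 -0.6] w 0.225
top 376 12 flange c [ 0.5981 -0.1739] res 0.0007 zmed 0.13519686218309201 hull r [0.047 0.046 0.047 0.048]
side 538 22 flange c [ 0.5975 -0.1751] res 0.0009 zmed 0.13630825082444561 hull r [0.047 0.041 0.046 0.049 0.05  0.049 0.049 0.046]
```

View pics/crop4.png

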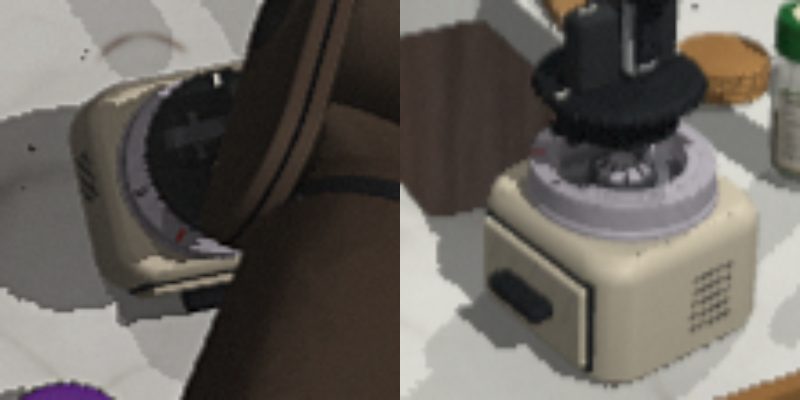

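Call:
{"name": "send_rows", "arguments": {"increments": [[0.01,-0.001,-0.0032,0.008,0.001,0,0],[0.01,0,0,0.006,0,0,0],[0.01,0,0,0,0,0,0]]}}

```text
time: 11.5
tcp_pos: [0.6029, -0.1767, 0.131]
tool_rot: [-0.095, 0.996, -0.002, 0.002]
ft_force: [-0.6, 0.3, -1.4]
gripper_width: 0.224
```

```bash
python3 -c "
from h import *
plan(.601,-.1755,.1064,100.8)"
```

```text
t 11.5 pos [ 0.6029 -0.1767  0.131 ] yaw_y 100.85 shift tool [0.0017 0.0016 0.0246] after turn [0.0016 0.0015 0.0246] turn [-0.0037  0.0045  0.0008] F [-0.6  0.3 -1.4] w 0.224
```

Call:
{"name": "send_rows", "arguments": {"increments": [[0.01,0.0016,0.0016,0.005,-0.004,0.004,0.001],[0.01,0,0,0.003,0,0,0],[0.01,0,0,0,0,0,0]]}}

```text
time: 11.8
tcp_pos: [0.601, -0.1757, 0.1226]
tool_rot: [-0.094, 0.996, 0.0, 0.0]
ft_force: [0.2, -0.6, -1.4]
gripper_width: 0.222
```

```bash
python3 -c "
from h import *
plan(.601,-.1755,.1064,100.8)"
```

```text
t 11.8 pos [ 0.601  -0.1757  0.1226] yaw_y 100.75 shift tool [-0.      0.0002  0.0162] after turn [-0.      0.0002  0.0162] turn [ 0.0004  0.0005 -0.0008] F [ 0.2 -0.6 -1.4] w 0.222
```

Positioned exactly above the mouth; now I ease it in.

Call:
{"name": "send_rows", "arguments": {"increments": [[0.01,0,0,0.003,0,0,0],[0.01,0,0,0.003,0,0,0],[0.01,0,0,0.003,0,0,0],[0.01,0,0,0.002,0,0,0]]}}

```text
time: 12.2
tcp_pos: [0.6009, -0.176, 0.1112]
tool_rot: [-0.094, 0.996, 0.0, 0.0]
ft_force: [-0.1, -0.1, -0.6]
gripper_width: 0.226
```

```bash
python3 -c "
from h import *
plan(.601,-.1755,.1064,100.8);print(get_state()['torque'])"
```

```text
t 12.2 pos [ 0.6009 -0.176   0.1112] yaw_y 100.75 shift tool [-0.0002  0.0005  0.0048] after turn [-0.0002  0.0005  0.0048] turn [-0.      0.0001 -0.0008] F [-0.1 -0.1 -0.6] w 0.226
[-0.04562738  0.00533296 -0.00022489]
```

Call:
{"name": "send_rows", "arguments": {"increments": [[0.01,0,0,0.0025,0,0,0],[0.01,0,0,0.0015,0,0,0],[0.01,0,0,0.001,0,0,0],[0.01,0,0,0,0,0,0]]}}

```text
time: 12.6
tcp_pos: [0.601, -0.176, 0.1065]
tool_rot: [-0.094, 0.996, 0.0, -0.0]
ft_force: [-0.9, -0.1, -1.0]
gripper_width: 0.224
```

```bash
python3 -c "
from h import *
plan(.601,-.1755,.1064,100.8);print(get_state()['torque'])"
```

```text
t 12.6 pos [ 0.601  -0.176   0.1065] yaw_y 100.76 shift tool [-0.0001  0.0005  0.0001] after turn [-0.0001  0.0005  0.0001] turn [ 0.0003 -0.0002 -0.0008] F [-0.9 -0.1 -1. ] w 0.224
[-0.02852146  0.07070913  0.01085327]
```

Call:
{"name": "send_rows", "arguments": {"increments": [[0.01,0,0,0.001,0,0,0],[0.01,0,0,0.001,0,0,0]]}}

```text
time: 12.8
tcp_pos: [0.601, -0.1761, 0.1063]
tool_rot: [-0.094, 0.996, 0.0, -0.0]
ft_force: [-4.4, 0.5, 6.5]
gripper_width: 0.229
```

Run:
```python
from h import *
plan(.601,-.1755,.1064,100.8);print(get_state()['torque'])
q,e=snapshot("side");Ps=cloud("side",e);p,d=snapshot("top");P=cloud("top",d)
for nm,PP in(("top",P),("side",Ps)):
    Q=PP.reshape(-1,3); r=np.hypot(Q[:,0]-.5997,Q[:,1]+.177)
    k=(r>.036)&(r<.045)&(Q[:,2]<.125)&(Q[:,2]>.08); c=(r>.0485)&(r<.051)&(Q[:,2]>.08)&(Q[:,2]<.1)
    print(nm,"flange z",np.percentile(Q[k,2],[10,50,90]),"rim z",np.median(Q[c,2]),k.sum(),c.sum())
cv2.imwrite("pics/crop5.png",np.hstack([cv2.resize(p[195:309,408:522,::-1],(400,400)),cv2.resize(q[250:350,310:420,::-1],(400,400))]))
```

```text
t 12.8 pos [ 0.601  -0.1761  0.1063] yaw_y 100.77 shift tool [-0.0001  0.0006 -0.0001] after turn [-0.0001  0.0006 -0.0001] turn [ 0.0005 -0.0008 -0.0005] F [-4.4  0.5  6.5] w 0.229
[0.2580324  0.50495565 0.02919729]
top flange z [0.09625623 0.09876786 0.10113368] rim z 0.08989467225392112 199 102
side flange z [0.09125414 0.10028429 0.10168412] rim z 0.09026735555510823 273 131
```

View pics/crop5.png

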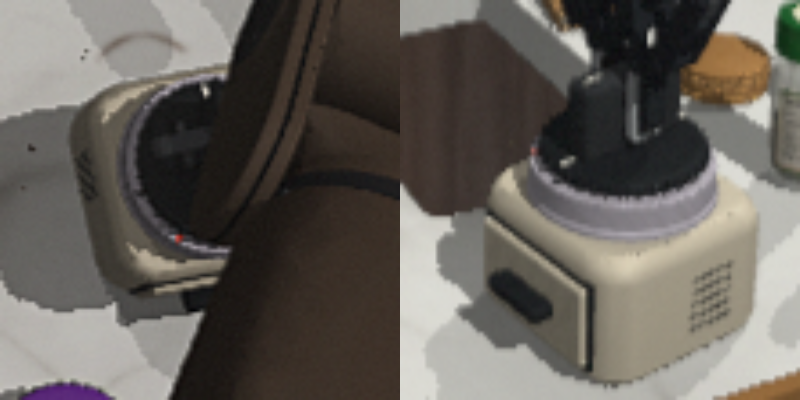

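The lid is seated: the flange lies about 10 mm above the rim as specified, and contact came at the expected height. Now I turn it clockwise in small steps.

Call:
{"name": "send_rows", "arguments": {"increments": [[0.01,0,0,0,0,0,0],[0.01,0,0,0,0,0,0.06],[0.01,0,0,0,0,0,0.06],[0.01,0,0,0,0,0,0.06],[0.01,0,0,0,0,0,0.06],[0.01,0,0,0,0,0,0.06]]}}

```text
time: 13.5
tcp_pos: [0.6011, -0.1758, 0.1064]
tool_rot: [0.061, 0.998, -0.0, -0.0]
ft_force: [-1.5, -0.4, 1.3]
gripper_width: 0.225
```

```bash
python3 -c "
from h import *
plan(.601,-.1755,.1064,61);print(get_state()['torque'])"
```

```text
t 13.5 pos [ 0.6011 -0.1758  0.1064] yaw_y 83.01 shift tool [ 0.0001  0.0002 -0.    ] after turn [ 0.0002  0.0002 -0.    ] turn [-1.000e-04 -1.000e-04  3.841e-01] F [-1.5 -0.4  1.3] w 0.225
[0.04960245 0.31807306 0.08503004]
```

Call:
{"name": "send_rows", "arguments": {"increments": [[0.01,0,0,0,0,0,0.06],[0.01,0,0,0,0,0,0.06],[0.01,0,0,0,0,0,0.06],[0.01,0,0,0,0,0,0.06],[0.01,0,0,0,0,0,0.06],[0.01,0,0,0,0,0,0.06],[0.01,0,0,0,0,0,0.01]]}}

```text
time: 14.2
tcp_pos: [0.6013, -0.1766, 0.1064]
tool_rot: [0.25, 0.968, -0.001, 0.001]
ft_force: [-1.8, 1.0, 2.2]
gripper_width: 0.231
```

```bash
python3 -c "
from h import *
plan(.601,-.1755,.1064,61);print(get_state()['torque'])"
```

```text
t 14.2 pos [ 0.6013 -0.1766  0.1064] yaw_y 61.09 shift tool [ 0.0008  0.0008 -0.    ] after turn [ 0.0008  0.0008 -0.    ] turn [-0.0022  0.002   0.0015] F [-1.8  1.   2.2] w 0.231
[0.13747478 0.27035292 0.09414516]
```

Call:
{"name": "send_rows", "arguments": {"increments": [[0.01,0,0,0,0,0,0.003],[0.01,0,0,0,0,0,0]]}}

```text
time: 14.4
tcp_pos: [0.6013, -0.1766, 0.1064]
tool_rot: [0.25, 0.968, -0.001, 0.001]
ft_force: [-1.5, 1.3, 1.5]
gripper_width: 0.227
```

Run:
```python
from h import *
plan(.601,-.1755,.1064,61);print(get_state()['torque'])
q,e=snapshot("side");p,d=snapshot("top");P=cloud("top",d);Ps=cloud("side",e)
for nm,PP in(("top",P),("side",Ps)):
    Q=PP.reshape(-1,3); r=np.hypot(Q[:,0]-.5997,Q[:,1]+.177)
    k=(r>.036)&(r<.045)&(Q[:,2]<.125)&(Q[:,2]>.095); print(nm,"flange z",np.median(Q[k,2]))
cv2.imwrite("pics/crop6.png",np.hstack([cv2.resize(p[205:285,420:500,::-1],(400,400),interpolation=2),cv2.resize(q[255:325,335:405,::-1],(400,400),interpolation=2)]))
plan(.601,-.1755,.1064,61)
for n in("top","side"): print(n,"red proj",np.round(proj(n,[.5585,-.1544,.09]),1),"bar end proj (predicted pointer on flange r=.043)",np.round(proj(n,[.5997+.043*np.cos(np.radians(151)),-.177+.043*np.sin(np.radians(151)),.1]),1))
```

```text
t 14.4 pos [ 0.6013 -0.1766  0.1064] yaw_y 61.02 shift tool [ 0.0008  0.0008 -0.    ] after turn [ 0.0008  0.0008 -0.    ] turn [-0.0023  0.002   0.0004] F [-1.5  1.3  1.5] w 0.227
[0.10726983 0.30046082 0.06042502]
top flange z 0.09894780070054598
side flange z 0.10036330673638191
 t 14.5 pos [ 0.6013 -0.1766  0.1064] yaw_y 61.01 shift tool [ 0.0008  0.0008 -0.    ] after turn [0.0008 0.0008 0.    ] turn [-0.0023  0.002   0.0001] F [-3.1  0.2  1.4] w 0.226
top red proj [459.  261.5] bar end proj (predicted pointer on flange r=.043) [461.1 259.1]
side red proj [347.4 288.3] bar end proj (predicted pointer on flange r=.043) [349.5 284. ]
```

View pics/crop6.png

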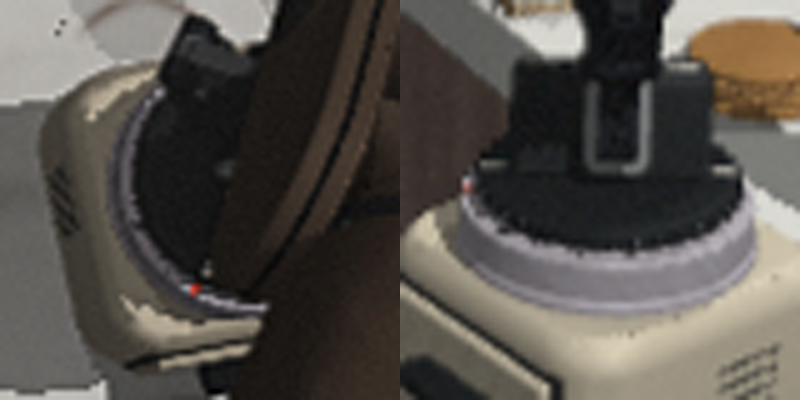

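The top view shows the white pointer end at about (461.6,258.6), right beside the red mark at (459,261.5). The predicted pointer position for 40° was (461.1,259.1). The side view agrees, the lid is seated level, and it holds still. I hand in the job.

```bash
python3 -c "
from cell import *
print(job_done()); s=get_state(); print(s['time'],s['tcp_pos'],s['gripper_width'])"
```

```text
the job is handed in; nothing more can be done
None
the job is handed in; nothing more can be done
```

I handed the job in at about 14.5 s, with the gripper still holding the black lid at the red pulse mark. No verdict was reported back.

- **Drawer:** I pushed it until the force rose to about 32 N, far above its 1–2 N of friction, so I take it as home at its stop. Afterwards both cameras showed the panel in by about 31 mm. A thin dark line remained beside the panel in the side view. I took it for the normal panel gap, since joint values can't be read directly.
- **Lid seating:** It went through the slots without resistance and met contact at the expected height. Its underside was at about 0.074 m from the tool height, and the flange top at about 0.099–0.100 m from the cameras.
- **Turn to the pulse mark:** I turned it about 39.8° clockwise in small steps. The tool then read 61.0° against a target of 61°, and it stayed there over the last readings. In the top picture the white pointer sits beside the red mark, within about a pixel of where I predicted.
- **Grip:** The moment about the tool's axis was 0.06–0.09 N m, which matches the ring's spring. The gripper opening was about 19.5 mm, so it was still holding the bar.
- **Disagreements:** Tool and camera positions differed by about 1–3 mm. I corrected for this by measuring the flange before lowering the lid. The ring's own angle was not measured.
- **Bystanders:** The moves kept clear of the jar, coasters and card reader. The pictures I viewed showed nothing out of place, but I did not measure their positions again at the end.

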